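Fill the lathe's collet rack, then draw the chuck and hold it up tipped

TASK

Get the lathe's collet rack ready: set the two spare collets that stand on the bench upright, foot down and fully home, into the two empty collet pockets of the rack, without dropping them and leaving the collets already seated and the other things on the bench where they are. Then draw the collet chuck (the piece with the wide round nut) out of its block, and tip it over for inspection so that its axis leans at least 45 degrees from upright. Finish still holding it there, steady, gripped by the robot alone, with all of it at least 5 cm above the top of the rack's blocks.

Things in the scene. Friction and masses are not known exactly. Their poses are not given: they have to be found in the camera images.
- block_a: Brown wooden socket block, 60 (x) x 63.6 (y) x 72 mm high, fixed; one of five side by side along y on the rack, order varies. Origin: centre of underside, 10 mm above the bench; top face 82 mm above the bench. z up, yaw as the rack's. Centred in its top: a round collet pocket 36 mm wide, 17 mm deep, flat floor 55 mm above the origin; empty or holding a collet
- block_b: another collet socket block, exactly as block_a (same sizes, origin and axes)
- block_c: another collet socket block, exactly as block_a (same sizes, origin and axes)
- block_d: another collet socket block, exactly as block_a (same sizes, origin and axes)
- block_e: the fifth block of the row, outside sizes, origin and axes as block_a, but bored for the chuck's shank: hole 26 mm wide, 64 mm deep. It holds the chuck; its place in the row changes
- collet_1: Steel collet, 33 mm diameter, 44 mm high, lowest 14 mm tapering to a 24 mm flat foot, 0.1 to 0.2 kg. Origin: centre of its foot, z up its axis. Either seated upright in a block's pocket, 27 mm standing proud of the block's top, or a spare standing upright loose on the bench, foot down. Four collets in all
- collet_2: another collet, exactly as collet_1 (seated or spare: see where it stands)
- collet_3: another collet, exactly as collet_1 (seated or spare: see where it stands)
- collet_4: another collet, exactly as collet_1 (seated or spare: see where it stands)
- chuck: Steel collet chuck, 101 mm long, 0.35 to 0.7 kg: shank 60 mm long, tapering from 23 mm to 17 mm at its lower end, under a dark round nut 48 mm wide, 41 mm high. Origin: centre of the shank's lower end; z from shank to nut. Starts upright, shank down in block_e, nut resting on the block's top (82 to 123 mm above the bench); lifts straight out, 60 mm to clear
- chuck_nut (a point): point on the chuck's axis within the nut, 80 mm from the chuck's origin along its z
- rack: Dark plinth under the blocks, 80 x 336 x 10 mm with 50 mm high end boards, fixed. Origin: centre of its underside; y along the row, x square to it. Block centres 64 mm apart along y. Along x both sides of a seated thing are free for fingers; along y the neighbours are close
- bowl: bystander: turned dark wooden bowl, 120 mm wide, 50 mm high; origin under its centre
- spanner: bystander: steel spanner 200 mm long lying flat on the bench
- blank: bystander: upright round piece of brown wood, 64 mm wide, 70 mm high; origin under its centre
There are look-alikes about, which are no part of the job. What is shaped like the collet_3 but orange is not meant.

How it is judged:
By the outcome, as a careful person would: the job done as asked, in the order asked, and still so for the second after the job is handed in, while the arm keeps its last pose, push and grip.
It also fails if it takes over 58 s, if anything falls off the work surface, if the arm or the gripper's body presses on something with over 40 N, if the wrist force passes 120 N, or if a joint passes its speed limit or range.

ROBOT

A 6-joint arm with a two-finger parallel gripper is mounted at the origin on the work surface. World frame = base frame: x ahead of the robot, y to its left, z up, the work surface at z = 0. Lengths are in m, angles in rad, forces in N, time in s.
With the tool pointing down it reaches from about 0.4 to 0.925 m from the base axis. Payload 3.4 kg.
Tool frame: the origin (TCP) lies at the very end of the fingers, on their centre line; the grasp point (between the pads) lies 19 mm behind it (hold_point_z is the distance from the TCP to the grasp point, in m); z points along the fingers, y is the line along which they close (so a half turn about z gives the same grasp; the last joint's range is limited). The gripper opens to 85 mm and grips with 20 to 120 N. Pads are 22 mm wide; open, the fingers measure 114 mm over their backs; the gripper's body (76 mm by 85 mm) begins 54 mm behind the grasp point. The pads swing forward as they close: fully open they stand 13 mm farther back than shut.
Start: joints at [-1.272, 0.307, 1.506, -0, 1.328, -0.073], TCP at [0.209, -0.536, 0.231] pointing down, gripper open.
Joint ranges: [-3.12, 3.12], [-1.05, 2.28], [0.14, 2.33], [-1.42, 4.57], [0.1, 2.73], [-2.68, 2.68]. Speed limits (rad/s): [2.57, 2.57, 3.14, 3.14, 3.14, 3.14].

INTERFACE

Orientations are given as a 3x3 rotation matrix whose columns are the frame's x, y, z axes.
In Python, from cell import * gives the robot as it stands. The module is installed in compiled form; this text tells all that it offers.
- The arm moves only by the tool arm_command, never from a script. Its argument "rows" is a list of rows, each an object with "offset": the shift along the tool's x, y, z in m, a list of three; "dr": the turn, a rotation vector about the tool's x, y, z in rad, a list of three; "claw": the gripper's target within -1 to 1 (fully open at 1, half-way at 0, shut at -1). A call has exactly 8 rows; each row shifts and turns the commanded pose from where the row before left it, along the tool's axes as they then stand; what a row does not reach is not made up. A row lasts 1/12 s, in which the tool goes at most 41.7 mm and 7.16 degrees, less where a joint would pass 70% of its speed; a pose out of reach is approached as far as the arm can. A call is refused whole if a number of a shift passes 0.0417 or a number of a turn 0.125, either way. A call with a gripper value outside its range is refused whole. The fingers move at their own pace and stop on an object; the grip force is fixed at half the most. Time passes only in rows, so rows that do not move let the fingers close, or fill a call up. It gives the time, the measured TCP pose, the force, the opening and the grip force at its end, in the units of the state.
- read_state(): the state, without advancing time (a new reading comes with each control period).
- capture(name): name is "scene" or "top" or "wrist"; returns the picture (480x640x3 uint8, red, green, blue); there is no depth.
- get_calibration(name): a dict with "intrinsics" (3x3 intrinsics, pixels), "rvec" (rotation vector, rad) and "tvec" (3), from world to camera coordinates, as OpenCV has them; the wrist camera has in their place "mount" (4x4, takes a point from camera to tool coordinates, whose origin is the TCP and whose axes are the flange's). Camera axes: x right, y down, z forward; pixel columns grow to the right and rows downward; lengths in m; the calibration is good to about 2 mm. A picture is of the moment at which its call begins: read the wrist's pose just before it. get_calibration takes no time and is no camera call.
- job_done(): hands the job in; it is judged then, once.
Trained networks look in the newest picture that a camera, given by its name, has taken for a name from the list of things; names that differ only in an ending like _2 or _b are one class to them, and where a whole thing is asked for, a point or a joint stands for the part that bears it (a point fixed in the world has none). Each returns a list of dicts, best first, with "conf" (0 to 1); they miss things now and then, are a little off and sometimes report something else, mostly with a low value. They report only what shows in the picture. A call takes as long as a camera call. They do not tell look-alikes from the thing itself.
- recognise(camera, thing): "at" ([x, y, z] in m, in world coordinates, good to about 4 mm: the middle of the surface that is visible of it).
- outline_of(camera, thing): "mask" (480x640 bool, what is visible of it).
The state is a dict: "t": time; "joint_positions": joint angles; "joint_velocities": joint speeds; "effort": joint torques, N m; "tcp_pos": TCP position; "ee_rot": TCP orientation; "ft_force": force on the tool from outside, world axes, zero at the start; "torque": the same for the moment, N m; "grip_width": opening from 0.0 (shut) to 1.0 (fully open); "grip_force": force on a finger pad.
Only numpy, scipy, OpenCV 4.12 (cv2) and the standard library are available. Lean on these libraries where they do the work, as an engineer would, in place of code of your own. Each camera call takes 0.05 s, during which the arm holds its last target. There are 200 camera calls.

## Working session

There is one attempt and no reset: what is moved stays moved. The work goes in short steps, Python scripts to look and compute and a tool call to move; the robot and the scene stay as the last step left them, time stands still between calls to the robot, and variables do not carry over. Pictures are saved under pics/ and viewed, at most 10 in all, crops included, and the job is handed in when it is done.

Besides the shell and the picture viewer there is one more tool, called as name([rows], argument=value, ...), one row to a line, values as JSON. arm_command: Moves the arm, as the interface text tells. Its arguments: {"type":"object","properties":{"rows":{"type":"array"}},"required":["rows"]}

```bash
mkdir -p pics; cat > h.py <<'E'
from cell import *
import numpy as np, cv2
np.set_printoptions(precision=4,suppress=True)
def save(c,n):
    im=capture(c); cv2.imwrite(f'pics/{n}.png',im[:,:,::-1]); return im
E
python3 - <<'E'
from h import *
s=read_state(); print(s)
a=save('scene','s0'); b=save('top','t0')
for c in('scene','top'):
    k=get_calibration(c);R=cv2.Rodrigues(np.array(k['rvec'],float))[0]
    print(c,k,'pos',-R.T@np.array(k['tvec']).ravel())
    for th in ('collet_1','chuck','rack','block_a','block_e','bowl','blank','spanner'):
        print(th,[(np.round(d['at'],4).tolist(),round(d['conf'],2)) for d in recognise(c,th)])
print(get_calibration('wrist'))
cv2.imwrite('pics/m0.png',cv2.resize(np.vstack([a,b])[:,:,::-1],(450,600)))
E
```

```text
{'t': 0.0, 'joint_positions': array([-1.2715,  0.3075,  1.5077,  0.    ,  1.3284, -0.0735]), 'joint_velocities': array([-0.0021, -0.0012,  0.0012,  0.0012, -0.0003, -0.001 ]), 'effort': array([ -0.002 , -45.7555, -25.1921,  -0.0001,   0.0133,   0.    ]), 'tcp_pos': array([ 0.2092, -0.5349,  0.2304]), 'ee_rot': array([[ 0.9313,  0.3642, -0.0006],
       [ 0.3642, -0.9313,  0.0019],
       [ 0.0002, -0.002 , -1.    ]]), 'ft_force': array([ 1.3129, -0.2976,  0.497 ]), 'torque': array([-0.004 ,  0.0751,  0.0008]), 'grip_force': 0.0, 'grip_width': 1.001022344107757}
scene {'intrinsics': array([[456.2337,   0.    , 314.9291],
       [  0.    , 456.2337, 244.1213],
       [  0.    ,   0.    ,   1.    ]]), 'rvec': array([ 1.0279,  2.4496, -1.0157]), 'tvec': array([ 0.3609, -0.1777,  1.2302])} pos [0.9636 0.4402 0.7435]
collet_1 [([0.5819, -0.0538, 0.1063], 0.73), ([0.4838, 0.0045, 0.0468], 0.63), ([0.4554, -0.0642, 0.0354], 0.57), ([0.4522, 0.1354, 0.0427], 0.56), ([0.5863, -0.1805, 0.1056], 0.51)]
chuck [([0.5803, 0.073, 0.1188], 0.78)]
rack [([0.6076, 0.0337, 0.0071], 0.62)]
block_a [([0.6
[... 1173 characters left out ...]
 ([0.5741, -0.0029, 0.0784], 0.57)]
block_e [([0.5522, 0.0587, 0.0797], 0.83), ([0.5785, -0.125, 0.0827], 0.74), ([0.5756, -0.1882, 0.0799], 0.72), ([0.5645, -0.0662, 0.0844], 0.57), ([0.5741, -0.0029, 0.0784], 0.57)]
bowl [([0.5737, 0.3769, 0.0194], 0.55)]
blank [([0.3854, 0.3199, 0.0725], 0.9), ([0.5766, -0.0646, 0.1086], 0.6)]
spanner [([0.4715, -0.4089, 0.0047], 0.71)]
{'intrinsics': array([[358.6096,   0.    , 318.0111],
       [  0.    , 358.6096, 239.3829],
       [  0.    ,   0.    ,   1.    ]]), 'mount': array([[ 0.0007, -0.9495, -0.3137,  0.0815],
       [ 1.    ,  0.0009, -0.0004, -0.0007],
       [ 0.0007, -0.3136,  0.9495, -0.1432],
       [ 0.    ,  0.    ,  0.    ,  1.    ]])}
```

View pics/t0.png

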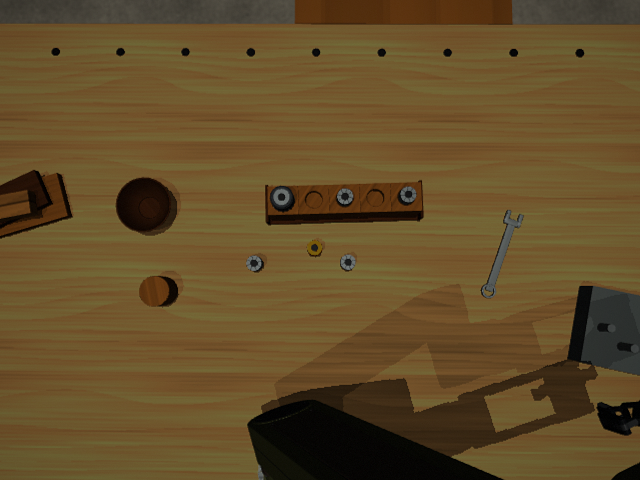

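View pics/s0.png

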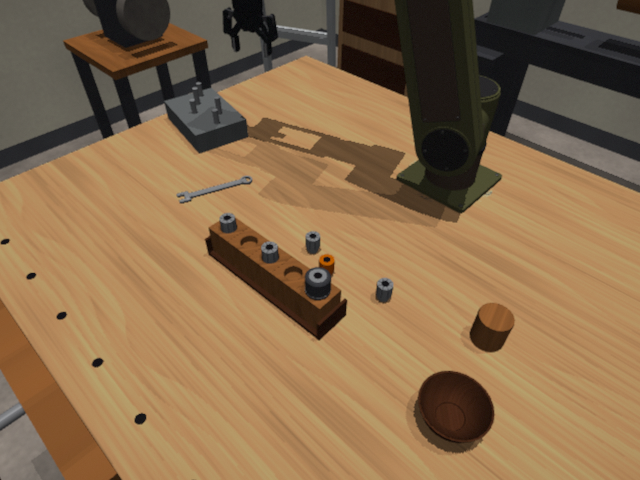

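The top view shows the spare collets at px (255,263) and (348,262), with the orange look-alike at (315,248). The empty pockets are at (314,199) and (376,197), and the chuck is in the leftmost block at (282,198). Next I'll go to a wrist viewing pose.

```bash
cat >> h.py <<'E'
from scipy.spatial.transform import Rotation as Ro
def Rdown(h):  # tool x heading h, z down
    return np.array([[np.cos(h),np.sin(h),0],[np.sin(h),-np.cos(h),0],[0,0,-1.]])
def plan(p,R,n,s=None):
    s=s or read_state(); P=s['tcp_pos'];R0=s['ee_rot']
    rv=Ro.from_matrix(R0.T@R).as_rotvec()/n; d=(np.array(p)-P)/n; out=[]
    for k in range(n):
        Rk=R0@Ro.from_rotvec(rv*k).as_matrix(); out.append(np.round(Rk.T@d,4).tolist())
    print('dr',rv.round(4).tolist(),'total',(R0.T@(np.array(p)-P)).round(4)); print(out)
E
python3 -c "
from h import *
plan([.5,-.04,.25],Rdown(np.pi/2),16)"
```

```text
dr [0.0, 0.0, -0.0749] total [ 0.4511 -0.3556 -0.0187]
[[0.0282, -0.0222, -0.0012], [0.0298, -0.0201, -0.0012], [0.0312, -0.0178, -0.0012], [0.0324, -0.0154, -0.0012], [0.0335, -0.0129, -0.0012], [0.0344, -0.0104, -0.0012], [0.0351, -0.0078, -0.0012], [0.0355, -0.0051, -0.0012], [0.0358, -0.0025, -0.0012], [0.0359, 0.0002, -0.0012], [0.0358, 0.0029, -0.0012], [0.0355, 0.0056, -0.0012], [0.035, 0.0082, -0.0012], [0.0342, 0.0108, -0.0012], [0.0333, 0.0133, -0.0012], [0.0322, 0.0158, -0.0012]]
```

arm_command([
  {"offset": [0.028, -0.022, -0.001], "dr": [0, 0, -0.075], "claw": 1},
  {"offset": [0.03, -0.02, -0.001], "dr": [0, 0, -0.075], "claw": 1},
  {"offset": [0.031, -0.018, -0.001], "dr": [0, 0, -0.075], "claw": 1},
  {"offset": [0.032, -0.015, -0.001], "dr": [0, 0, -0.075], "claw": 1},
  {"offset": [0.0335, -0.013, -0.001], "dr": [0, 0, -0.075], "claw": 1},
  {"offset": [0.034, -0.01, -0.001], "dr": [0, 0, -0.075], "claw": 1},
  {"offset": [0.035, -0.008, -0.001], "dr": [0, 0, -0.075], "claw": 1},
  {"offset": [0.0355, -0.005, -0.001], "dr": [0, 0, -0.075], "claw": 1},
])

```text
t: 1.57
tcp_pos: [0.3547, -0.2873, 0.2396]
ee_rot: [[0.56, 0.828, 0.0], [0.828, -0.56, -0.0], [-0.0, 0.001, -1.0]]
ft_force: [1.0, 0.4, 0.6]
grip_width: 0.998
grip_force: 0.0
```

arm_command([
  {"offset": [0.036, -0.002, -0.001], "dr": [0, 0, -0.075], "claw": 1},
  {"offset": [0.036, 0, -0.001], "dr": [0, 0, -0.075], "claw": 1},
  {"offset": [0.036, 0.003, -0.001], "dr": [0, 0, -0.075], "claw": 1},
  {"offset": [0.0355, 0.006, -0.001], "dr": [0, 0, -0.075], "claw": 1},
  {"offset": [0.035, 0.008, -0.001], "dr": [0, 0, -0.075], "claw": 1},
  {"offset": [0.034, 0.011, -0.001], "dr": [0, 0, -0.075], "claw": 1},
  {"offset": [0.033, 0.013, -0.001], "dr": [0, 0, -0.075], "claw": 1},
  {"offset": [0.032, 0.016, -0.001], "dr": [0, 0, -0.075], "claw": 1},
])

```text
t: 2.23
tcp_pos: [0.5003, -0.0397, 0.2476]
ee_rot: [[-0.006, 1.0, 0.0], [1.0, 0.006, -0.0], [-0.0, 0.0, -1.0]]
ft_force: [-0.5, -0.4, 0.1]
grip_width: 0.999
grip_force: 0.0
```

```bash
cat >> h.py <<'E'
def ray(px,s,z):
    k=get_calibration('wrist');M=np.array(k['mount']);K=np.array(k['intrinsics'])
    d=np.linalg.inv(K)@np.r_[px,1.]; R=s['ee_rot']
    o=s['tcp_pos']+R@M[:3,3]; d=R@M[:3,:3]@d
    return o+d*(z-o[2])/d[2]
def proj(P,s):
    k=get_calibration('wrist');M=np.array(k['mount']);K=np.array(k['intrinsics'])
    q=M[:3,:3].T@(s['ee_rot'].T@(np.array(P)-s['tcp_pos'])-M[:3,3]); q=K@q; return q[:2]/q[2]
E
python3 - <<'E'
from h import *
s=read_state();a=save('wrist','w1');print(s['t'],s['tcp_pos'],s['ee_rot'])
np.save('s1.npy',s,allow_pickle=True)
for th in ('collet_1','chuck','block_a'):
    for d in recognise('wrist',th): print(th,d['conf'],np.round(d['at'],4))
for d in outline_of('wrist','collet_1'):
    m=d['mask'];y,x=np.nonzero(m);print('mask',d['conf'],x.mean(),y.mean(),m.sum(),x.min(),x.max(),y.min(),y.max())
E
```

```text
2.2333 [ 0.5003 -0.0397  0.2476] [[-0.006   1.      0.0005]
 [ 1.      0.006  -0.0002]
 [-0.0002  0.0005 -1.    ]]
collet_1 0.96 [0.4491 0.126  0.045 ]
collet_1 0.91 [ 0.4483 -0.0675  0.0474]
collet_1 0.86 [ 0.4791 -0.0006  0.0473]
collet_1 0.67 [ 0.5763 -0.0621  0.1092]
collet_1 0.63 [ 0.5791 -0.1831  0.1099]
chuck 0.96 [0.5724 0.0663 0.1252]
chuck 0.39 [0.5761 0.0018 0.0816]
block_a 0.94 [0.5473 0.0593 0.078 ]
block_a 0.9 [0.5724 0.0006 0.0859]
block_a 0.81 [ 0.5792 -0.1301  0.0804]
block_a 0.67 [0.5736 0.0679 0.1228]
block_a 0.64 [ 0.5655 -0.054   0.0845]
block_a 0.57 [ 0.5629 -0.1807  0.0769]
mask 0.92 400.91193595342065 369.03129548762735 1374 382 421 346 391
mask 0.86 296.105981112277 165.36201469045122 953 280 312 148 183
mask 0.82 407.4414824447334 246.77633289986997 1538 386 430 224 269
mask 0.79 268.393 233.728 1000 251 285 216 252
mask 0.65 256.053324099723 18.202216066481995 1444 234 276 0 40
```

View pics/w1.png

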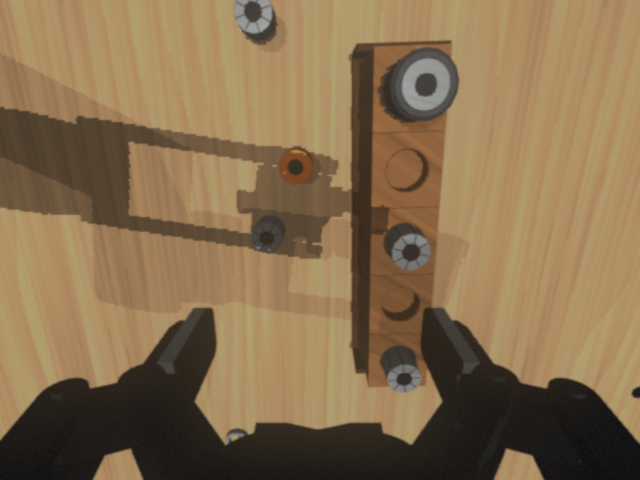

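The wrist view shows spare A at (253,11), spare B at (267,237) and the orange look-alike at (296,165). The chuck is at (427,84), seated collets at (411,251) and (404,378), and empty pockets at (407,170) and (400,303).

```bash
python3 - <<'E'
from h import *
s=np.load('s1.npy',allow_pickle=True).item()
im=cv2.imread('pics/w1.png');g=cv2.cvtColor(im,cv2.COLOR_BGR2GRAY)
# dark bore centres of tops
P={}
for n,(u,v),z,r in [('A',(253,11),.044,9),('B',(267,237),.044,9),('chuck',(427,84),.123,13),('c2',(411,251),.109,10),('c4',(404,378),.109,10)]:
    y0=max(0,v-r);w=g[y0:v+r+1,u-r:u+r+1]
    t,b=cv2.threshold(w,0,255,cv2.THRESH_BINARY_INV+cv2.THRESH_OTSU)
    N,l,st,ce=cv2.connectedComponentsWithStats(b); i=l[min(v-y0,w.shape[0]-1),r]
    c=ce[i]+[u-r,y0] if i else np.array([u,v]); P[n]=ray(c,s,z); print(n,c,st[i],P[n])
for n,c in (('p1',(407,170)),('p2',(400,303))): print(n,ray(c,s,.082))
q=np.array([P['chuck'],P['c2'],P['c4']])[:,:2]; k=np.array([0,2,4])-2
d=np.polyfit(k,q,1); print('step',d[0],np.hypot(*d[0]),'mid',d[1],'p1',d[1]-d[0],'p2',d[1]+d[0], 'yaw',np.arctan2(-d[0][0],d[0][1])%np.pi)
E
```

```text
A [252.3791  10.9242] [  0   0  18  19 277] [0.4447 0.1294 0.044 ]
B [266.3253 237.5964] [  1   3  15  14 166] [ 0.4487 -0.071   0.044 ]
chuck [425.6667  84.1849] [  1   2  22  23 411] [0.5743 0.0664 0.123 ]
c2 [410.616 252.   ] [  1   3  18  18 250] [ 0.5787 -0.0618  0.109 ]
c4 [403.8662 378.6497] [  3   5  15  13 157] [ 0.5835 -0.1899  0.109 ]
p1 [0.5766 0.0027 0.082 ]
p2 [ 0.5806 -0.1241  0.082 ]
step [ 0.0023 -0.0641] 0.06413117820639647 mid [ 0.5788 -0.0617] p1 [0.5765 0.0023] p2 [ 0.5811 -0.1258] yaw 0.03577682027305551
```

arm_command([
  {"offset": [-0.006, -0.01, 0.028], "dr": [0, 0, -0.01], "claw": 1},
  {"offset": [-0.006, -0.01, 0.028], "dr": [0, 0, -0.01], "claw": 1},
  {"offset": [-0.006, -0.01, 0.028], "dr": [0, 0, -0.01], "claw": 1},
  {"offset": [-0.006, -0.01, 0.028], "dr": [0, 0, 0], "claw": 1},
  {"offset": [-0.006, -0.01, 0.028], "dr": [0, 0, 0], "claw": 1},
  {"offset": [-0.001, -0.002, 0.008], "dr": [0, 0, 0], "claw": 1},
  {"offset": [0, 0, 0], "dr": [0, 0, 0], "claw": 1},
  {"offset": [0, 0, 0], "dr": [0, 0, 0], "claw": 1},
])

```text
t: 3.15
tcp_pos: [0.4488, -0.0744, 0.0998]
ee_rot: [[-0.03, 1.0, 0.001], [1.0, 0.03, -0.0], [-0.0, 0.001, -1.0]]
ft_force: [0.6, 0.8, -0.0]
grip_width: 1.001
grip_force: 0.0
```

```bash
cat >> h.py <<'E'
def bore(n,P,r=14,thr=None):
    """centre of the dark bore of a top face near predicted world point P"""
    s=read_state(); im=save('wrist',n); g=cv2.cvtColor(im,cv2.COLOR_RGB2GRAY)
    u,v=proj(P,s).round().astype(int); w=g[v-r:v+r+1,u-r:u+r+1]
    t,b=cv2.threshold(w,0,255,cv2.THRESH_BINARY_INV+cv2.THRESH_OTSU)
    N,l,st,ce=cv2.connectedComponentsWithStats(b); i=l[r,r]
    c=ce[i]+[u-r,v-r]; print('pred',u,v,'got',c,st[i]); return s,im,ray(c,s,P[2])
E
python3 - <<'E'
from h import *
s,im,p=bore('w2',[.4487,-.071,.044],18)
print(s['tcp_pos'],p)
plan([*p[:2],.018],Rdown(1.6066),6)
E
```

```text
pred 317 259 got [315.9941 260.2255] [  0   8  32  29 510]
[ 0.4488 -0.0744  0.0998] [ 0.4482 -0.0716  0.044 ]
dr [0.0005, 0.0001, -0.0009] total [ 0.0029 -0.002   0.0826]
[[0.0005, -0.0003, 0.0138], [0.0005, -0.0003, 0.0138], [0.0005, -0.0003, 0.0138], [0.0005, -0.0003, 0.0138], [0.0005, -0.0003, 0.0138], [0.0005, -0.0003, 0.0138]]
```

View pics/w2.png

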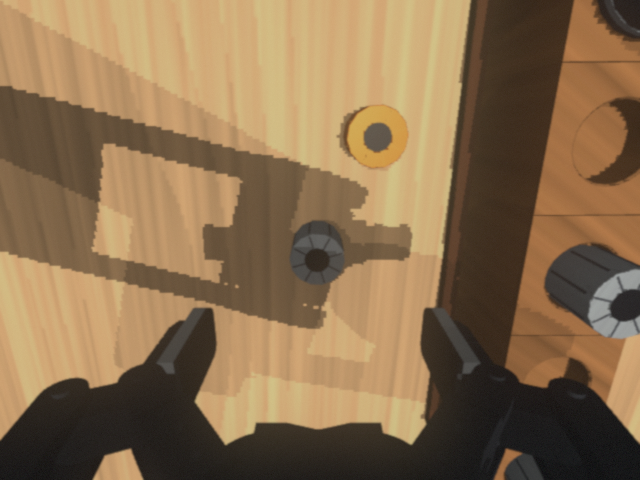

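The view confirms spare B's bore at (316,260), clear of the orange piece at (377,135). I'll descend and grip.

arm_command([
  {"offset": [0.003, -0.001, 0.02], "dr": [0, 0, 0], "claw": 1},
  {"offset": [0, 0, 0.025], "dr": [0, 0, 0], "claw": 1},
  {"offset": [0, 0, 0.025], "dr": [0, 0, 0], "claw": 1},
  {"offset": [0, 0, 0.012], "dr": [0, 0, 0], "claw": 1},
  {"offset": [0, 0, 0], "dr": [0, 0, 0], "claw": 0},
  {"offset": [0, 0, 0], "dr": [0, 0, 0], "claw": -1},
  {"offset": [0, 0, 0], "dr": [0, 0, 0], "claw": -1},
  {"offset": [0, 0, 0], "dr": [0, 0, 0], "claw": -1},
])

```text
t: 3.87
tcp_pos: [0.4491, -0.0709, 0.0188]
ee_rot: [[-0.032, 0.999, 0.004], [0.999, 0.032, -0.001], [-0.001, 0.004, -1.0]]
ft_force: [0.7, -0.1, -0.2]
grip_width: 0.451
grip_force: 0.0
```

arm_command([
  {"offset": [0, 0, 0], "dr": [0, 0, 0], "claw": -1},
  {"offset": [0, 0, 0], "dr": [0, 0, 0], "claw": -1},
  {"offset": [0, 0, 0], "dr": [0, 0, 0], "claw": -1},
  {"offset": [0, 0, 0], "dr": [0, 0, 0], "claw": -1},
  {"offset": [0, 0, 0], "dr": [0, 0, 0], "claw": -1},
  {"offset": [0, 0, 0], "dr": [0, 0, 0], "claw": -1},
  {"offset": [0, 0, 0], "dr": [0, 0, 0], "claw": -1},
  {"offset": [0, 0, 0], "dr": [0, 0, 0], "claw": -1},
])

```text
t: 4.53
tcp_pos: [0.4487, -0.0709, 0.019]
ee_rot: [[-0.032, 0.999, 0.004], [0.999, 0.032, -0.001], [-0.001, 0.004, -1.0]]
ft_force: [-0.4, 0.9, 6.7]
grip_width: 0.353
grip_force: 59.0
```

arm_command([
  {"offset": [0, 0, -0.015], "dr": [0, 0, 0], "claw": -1},
  {"offset": [0, 0, -0.038], "dr": [0, 0, 0], "claw": -1},
  {"offset": [0, 0, -0.04], "dr": [0, 0, 0], "claw": -1},
  {"offset": [0, 0, -0.038], "dr": [-0.002, 0, 0], "claw": -1},
  {"offset": [-0.012, 0.03, 0], "dr": [0, 0, -0.002], "claw": -1},
  {"offset": [-0.016, 0.036, 0], "dr": [0, 0, -0.001], "claw": -1},
  {"offset": [-0.016, 0.036, 0], "dr": [0, 0, 0], "claw": -1},
  {"offset": [-0.015, 0.028, 0], "dr": [0, 0, 0], "claw": -1},
])

```text
t: 5.2
tcp_pos: [0.5822, -0.126, 0.1506]
ee_rot: [[-0.035, 0.999, 0.007], [0.999, 0.035, -0.001], [-0.001, 0.007, -1.0]]
ft_force: [1.2, -0.1, -1.5]
grip_width: 0.357
grip_force: 60.3
```

arm_command([
  {"offset": [0, 0, 0], "dr": [0, 0, 0], "claw": -1},
  {"offset": [0, 0, 0], "dr": [0, 0, 0], "claw": -1},
  {"offset": [0, 0, 0], "dr": [0, 0, 0], "claw": -1},
  {"offset": [0, 0, 0], "dr": [0, 0, 0], "claw": -1},
  {"offset": [0, 0, 0], "dr": [0, 0, 0], "claw": -1},
  {"offset": [0, 0, 0], "dr": [0, 0, 0], "claw": -1},
  {"offset": [0, 0, 0], "dr": [0, 0, 0], "claw": -1},
  {"offset": [0, 0, 0], "dr": [0, 0, 0], "claw": -1},
])

```text
t: 5.87
tcp_pos: [0.5788, -0.1249, 0.1488]
ee_rot: [[-0.035, 0.999, 0.002], [0.999, 0.035, 0.0], [-0.0, 0.002, -1.0]]
ft_force: [-0.0, -0.3, -1.1]
grip_width: 0.355
grip_force: 60.3
```

```bash
python3 - <<'E'
from h import *
s=read_state();im=save('wrist','w3');print(s['tcp_pos'],s['ee_rot'],s['grip_width'],s['ft_force'])
print('bore pred',proj(s['tcp_pos']+s['ee_rot']@[0,0,-.025],s),'foot',proj(s['tcp_pos']+s['ee_rot']@[0,0,.019],s),'pocket',proj([.5811,-.1258,.082],s))
E
```

```text
[ 0.5788 -0.1249  0.1488] [[-0.0352  0.9994  0.0021]
 [ 0.9994  0.0352  0.    ]
 [-0.0001  0.0021 -1.    ]] 0.3548173044167022 [-0.0318 -0.2803 -1.1494]
bore pred [316.5802 344.6703] foot [316.8566 292.6281] pocket [320.3484 259.4537]
```

View pics/w3.png

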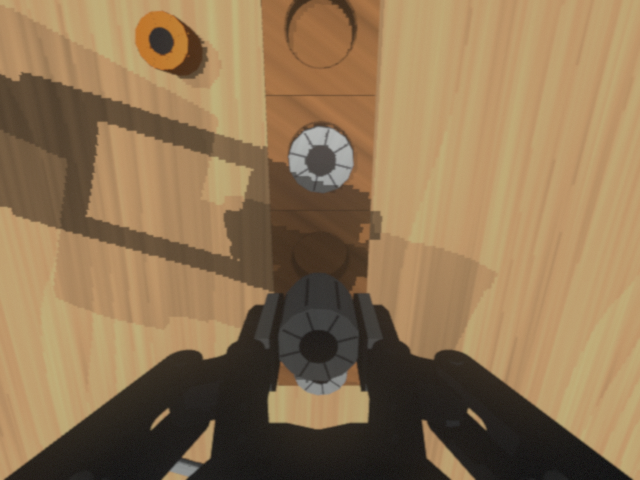

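The view shows the held collet's bore at (319,346), upright between the pads. Seated c2's bore is at (320,159) and the target pocket is at about (320,256).

```bash
python3 - <<'E'
from h import *
s=read_state();g=cv2.cvtColor(cv2.imread('pics/w3.png'),cv2.COLOR_BGR2GRAY)
def b(u,v,r):
    w=g[v-r:v+r+1,u-r:u+r+1];t,m=cv2.threshold(w,0,255,cv2.THRESH_BINARY_INV+cv2.THRESH_OTSU)
    N,l,st,ce=cv2.connectedComponentsWithStats(m);i=l[r,r];print(st[i]);return ce[i]+[u-r,v-r]
c2=b(320,159,22);h=b(319,346,24);print(c2,h)
C=ray(c2,s,.109);H=ray(h,s,s['tcp_pos'][2]+.025)
print('c2',C,'held',H,'pocket',C[:2]+[.0023,-.0641],'p1',C[:2]-[.0023,-.0641])
print('move tool',s['ee_rot'].T@np.r_[C[:2]+[.0023,-.0641]-H[:2],0])
E
```

```text
[  0   0  45  45 957]
[   0    0   49   48 1123]
[318.838  162.0648] [318.1354 345.6278]
c2 [ 0.5778 -0.0628  0.109 ] held [ 0.5795 -0.1253  0.1738] pocket [ 0.5801 -0.1269] p1 [0.5755 0.0013]
move tool [-0.0016  0.0005  0.    ]
```

```bash
cat >> h.py <<'E'
def disc(g,u,v,r,lo):
    """dark bore blob: threshold lo, opened to cut slits"""
    w=g[v-r:v+r+1,u-r:u+r+1]; m=cv2.morphologyEx((w<lo).astype(np.uint8),cv2.MORPH_OPEN,cv2.getStructuringElement(cv2.MORPH_ELLIPSE,(9,9)))
    N,l,st,ce=cv2.connectedComponentsWithStats(m);i=l[r,r];print(st[i],end=' ');return ce[i]+[u-r,v-r]
E
python3 - <<'E'
from h import *
s=read_state();g=cv2.cvtColor(cv2.imread('pics/w3.png'),cv2.COLOR_BGR2GRAY)
print(g[159,295:345:2],g[346,290:350:2])
for lo in (60,80):
  c2=disc(g,320,159,30,lo); print(c2, ray(c2,s,.109))
for lo in (15,22,30):
  h=disc(g,319,346,30,lo); print(h, ray(h,s,s['tcp_pos'][2]+.025))
E
```

```text
[172 172 169 171 164 101  75  74  75  74  74  76  74  76  75  75  76  75
  74  76 111 168 171 172 173] [68 66 66 67 58 34 34 33 32 33 29 33 34 31 33 33 32 32 30 29 30 30 33 33
 57 66 67 67 69 69]
[   0    0   61   61 3721] [320. 159.] [ 0.5784 -0.0613  0.109 ]
[ 17  18  27  28 599] [320.3322 160.4591] [ 0.5786 -0.062   0.109 ]
[   0    0   61   61 3721] [319. 346.] [ 0.5799 -0.1255  0.1738]
[   0    0   61   61 3721] [319. 346.] [ 0.5799 -0.1255  0.1738]
[   0    0   61   61 3721] [319. 346.] [ 0.5799 -0.1255  0.1738]
```

arm_command([
  {"offset": [-0.0006, 0.001, 0], "dr": [0, 0, 0], "claw": -1},
  {"offset": [0, 0, 0.025], "dr": [0, 0, 0], "claw": -1},
  {"offset": [0, 0, 0.015], "dr": [0, 0, 0], "claw": -1},
  {"offset": [0, 0, 0.006], "dr": [0, 0, 0], "claw": -1},
  {"offset": [0, 0, 0.004], "dr": [0, 0, 0], "claw": -1},
  {"offset": [0, 0, 0.003], "dr": [0, 0, 0], "claw": -1},
  {"offset": [0, 0, 0], "dr": [0, 0, 0], "claw": -1},
  {"offset": [0, 0, 0], "dr": [0, 0, 0], "claw": -1},
])

```text
t: 6.58
tcp_pos: [0.5809, -0.1258, 0.0962]
ee_rot: [[-0.035, 0.999, 0.003], [0.999, 0.035, -0.0], [-0.0, 0.003, -1.0]]
ft_force: [0.7, -1.0, -1.6]
grip_width: 0.358
grip_force: 60.3
```

arm_command([
  {"offset": [0, 0, 0.003], "dr": [0, 0, 0], "claw": -1},
  {"offset": [0, 0, 0.003], "dr": [0, 0, 0], "claw": -1},
  {"offset": [0, 0, 0.002], "dr": [0, 0, 0], "claw": -1},
  {"offset": [0, 0, 0.002], "dr": [0, 0, 0], "claw": -1},
  {"offset": [0, 0, 0], "dr": [0, 0, 0], "claw": -1},
  {"offset": [0, 0, 0], "dr": [0, 0, 0], "claw": -1},
  {"offset": [0, 0, 0], "dr": [0, 0, 0], "claw": -1},
  {"offset": [0, 0, 0], "dr": [0, 0, 0], "claw": -1},
])

```text
t: 7.25
tcp_pos: [0.5805, -0.1257, 0.0857]
ee_rot: [[-0.035, 0.999, 0.002], [0.999, 0.035, -0.0], [-0.0, 0.002, -1.0]]
ft_force: [0.2, 0.8, -2.1]
grip_width: 0.357
grip_force: 60.3
```

arm_command([
  {"offset": [0, 0, 0.001], "dr": [0, 0, 0], "claw": -1},
  {"offset": [0, 0, 0.001], "dr": [0, 0, 0], "claw": -1},
  {"offset": [0, 0, 0.0005], "dr": [0, 0, 0], "claw": -1},
  {"offset": [0, 0, 0], "dr": [0, 0, 0], "claw": -1},
  {"offset": [0, 0, 0], "dr": [0, 0, 0], "claw": -1},
  {"offset": [0, 0, 0], "dr": [0, 0, 0], "claw": -1},
  {"offset": [0, 0, 0], "dr": [0, 0, 0], "claw": -1},
  {"offset": [0, 0, 0], "dr": [0, 0, 0], "claw": -1},
])

```text
t: 7.92
tcp_pos: [0.5806, -0.1257, 0.0841]
ee_rot: [[-0.035, 0.999, 0.003], [0.999, 0.035, -0.0], [-0.0, 0.003, -1.0]]
ft_force: [-1.9, 0.6, 6.2]
grip_width: 0.357
grip_force: 61.1
```

arm_command([
  {"offset": [0, 0, 0], "dr": [0, 0, 0], "claw": -0.3},
  {"offset": [0, 0, 0], "dr": [0, 0, 0], "claw": 0},
  {"offset": [0, 0, 0], "dr": [0, 0, 0], "claw": 0.3},
  {"offset": [0, 0, 0], "dr": [0, 0, 0], "claw": 0.6},
  {"offset": [0, 0, -0.004], "dr": [0, 0, 0], "claw": 1},
  {"offset": [0, 0, -0.015], "dr": [0, 0, 0], "claw": 1},
  {"offset": [0, 0, -0.025], "dr": [0, 0, 0], "claw": 1},
  {"offset": [0, 0, -0.025], "dr": [0, 0, 0], "claw": 1},
])

```text
t: 8.58
tcp_pos: [0.5793, -0.1254, 0.1519]
ee_rot: [[-0.035, 0.999, -0.001], [0.999, 0.035, 0.001], [0.001, -0.001, -1.0]]
ft_force: [1.5, -0.4, 0.8]
grip_width: 1.0
grip_force: 0.0
```

arm_command([
  {"offset": [0.025, -0.012, 0], "dr": [0, 0, 0], "claw": 1},
  {"offset": [0.036, -0.018, 0], "dr": [0, 0, 0], "claw": 1},
  {"offset": [0.036, -0.018, 0], "dr": [0, 0, 0], "claw": 1},
  {"offset": [0.036, -0.018, 0], "dr": [0, 0, 0], "claw": 1},
  {"offset": [0.036, -0.018, 0], "dr": [0, 0, 0], "claw": 1},
  {"offset": [0.036, -0.018, 0.01], "dr": [0, 0, 0], "claw": 1},
  {"offset": [0.034, -0.015, 0.02], "dr": [0, 0, 0], "claw": 1},
  {"offset": [0.02, -0.01, 0.022], "dr": [0, 0, 0], "claw": 1},
])

```text
t: 9.25
tcp_pos: [0.4437, 0.131, 0.101]
ee_rot: [[-0.036, 0.999, 0.005], [0.999, 0.036, 0.002], [0.002, 0.005, -1.0]]
ft_force: [0.5, 0.4, 0.0]
grip_width: 1.003
grip_force: 0.0
```

arm_command([
  {"offset": [0, 0, 0], "dr": [0, 0, 0], "claw": 1},
  {"offset": [0, 0, 0], "dr": [0, 0, 0], "claw": 1},
  {"offset": [0, 0, 0], "dr": [0, 0, 0], "claw": 1},
  {"offset": [0, 0, 0], "dr": [0, 0, 0], "claw": 1},
  {"offset": [0, 0, 0], "dr": [0, 0, 0], "claw": 1},
  {"offset": [0, 0, 0], "dr": [0, 0, 0], "claw": 1},
  {"offset": [0, 0, 0], "dr": [0, 0, 0], "claw": 1},
  {"offset": [0, 0, 0], "dr": [0, 0, 0], "claw": 1},
])

```text
t: 9.92
tcp_pos: [0.445, 0.1278, 0.1004]
ee_rot: [[-0.034, 0.999, 0.003], [0.999, 0.034, 0.0], [0.0, 0.003, -1.0]]
ft_force: [1.5, -0.2, -0.1]
grip_width: 1.002
grip_force: 0.0
```

```bash
python3 - <<'E'
from h import *
s=read_state();im=save('wrist','w4');print(s['tcp_pos'],s['ee_rot'],'pred',proj([.4447,.1294,.044],s))
for d in recognise('wrist','collet_1'): print(d['conf'],np.round(d['at'],4))
E
```

```text
[0.445  0.1278 0.1004] [[-0.0339  0.9994  0.0027]
 [ 0.9994  0.0339  0.0002]
 [ 0.0001  0.0027 -1.    ]] pred [316.2594 261.881 ]
0.85 [0.444  0.1342 0.045 ]
0.75 [0.4769 0.0126 0.036 ]
```

View pics/w4.png

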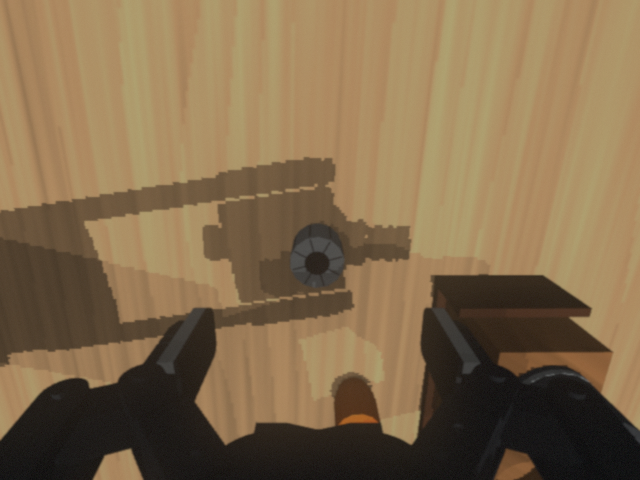

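Spare A's bore is at (317,263), matching the prediction. I'll make the same descent and grip.

arm_command([
  {"offset": [0.0012, 0, 0.02], "dr": [-0.002, 0, 0], "claw": 1},
  {"offset": [0, 0, 0.025], "dr": [0, 0, 0], "claw": 1},
  {"offset": [0, 0, 0.025], "dr": [0, 0, 0], "claw": 1},
  {"offset": [0, 0, 0.012], "dr": [0, 0, 0], "claw": 1},
  {"offset": [0, 0, 0], "dr": [0, 0, 0], "claw": 0},
  {"offset": [0, 0, 0], "dr": [0, 0, 0], "claw": -1},
  {"offset": [0, 0, 0], "dr": [0, 0, 0], "claw": -1},
  {"offset": [0, 0, 0], "dr": [0, 0, 0], "claw": -1},
])

```text
t: 10.68
tcp_pos: [0.4458, 0.1297, 0.0191]
ee_rot: [[-0.035, 0.999, 0.006], [0.999, 0.035, 0.001], [0.0, 0.006, -1.0]]
ft_force: [-0.1, -0.6, 1.0]
grip_width: 0.454
grip_force: 0.0
```

arm_command([
  {"offset": [0, 0, 0], "dr": [0, 0, 0], "claw": -1},
  {"offset": [0, 0, 0], "dr": [0, 0, 0], "claw": -1},
  {"offset": [0, 0, 0], "dr": [0, 0, 0], "claw": -1},
  {"offset": [0, 0, 0], "dr": [0, 0, 0], "claw": -1},
  {"offset": [0, 0, 0], "dr": [0, 0, 0], "claw": -1},
  {"offset": [0, 0, 0], "dr": [0, 0, 0], "claw": -1},
  {"offset": [0, 0, 0], "dr": [0, 0, 0], "claw": -1},
  {"offset": [0, 0, 0], "dr": [0, 0, 0], "claw": -1},
])

```text
t: 11.35
tcp_pos: [0.4457, 0.1297, 0.0194]
ee_rot: [[-0.035, 0.999, 0.007], [0.999, 0.035, 0.001], [0.0, 0.007, -1.0]]
ft_force: [-0.1, 1.2, 6.2]
grip_width: 0.356
grip_force: 59.6
```

arm_command([
  {"offset": [0, 0, -0.015], "dr": [0, 0, 0], "claw": -1},
  {"offset": [0, 0, -0.038], "dr": [0, 0, 0], "claw": -1},
  {"offset": [0, 0, -0.04], "dr": [0, 0, 0], "claw": -1},
  {"offset": [0, 0, -0.04], "dr": [0, 0, 0], "claw": -1},
  {"offset": [-0.022, 0.022, -0.013], "dr": [0, 0, 0], "claw": -1},
  {"offset": [-0.028, 0.027, 0], "dr": [0, 0, 0], "claw": -1},
  {"offset": [-0.028, 0.027, 0], "dr": [0, 0, 0], "claw": -1},
  {"offset": [-0.028, 0.027, 0], "dr": [0, 0, 0], "claw": -1},
])

```text
t: 12.02
tcp_pos: [0.5519, 0.0262, 0.1661]
ee_rot: [[-0.036, 0.999, 0.007], [0.999, 0.036, 0.0], [-0.0, 0.007, -1.0]]
ft_force: [0.7, 0.9, -2.3]
grip_width: 0.353
grip_force: 60.0
```

arm_command([
  {"offset": [-0.026, 0.022, 0.005], "dr": [0, 0, 0], "claw": -1},
  {"offset": [0, 0, 0.01], "dr": [0, 0, 0], "claw": -1},
  {"offset": [0, 0, 0], "dr": [0, 0, 0], "claw": -1},
  {"offset": [0, 0, 0], "dr": [0, 0, 0], "claw": -1},
  {"offset": [0, 0, 0], "dr": [0, 0, 0], "claw": -1},
  {"offset": [0, 0, 0], "dr": [0, 0, 0], "claw": -1},
  {"offset": [0, 0, 0], "dr": [0, 0, 0], "claw": -1},
  {"offset": [0, 0, 0], "dr": [0, 0, 0], "claw": -1},
])

```text
t: 12.68
tcp_pos: [0.5735, 0.0027, 0.1502]
ee_rot: [[-0.036, 0.999, 0.005], [0.999, 0.036, 0.0], [-0.0, 0.005, -1.0]]
ft_force: [-0.1, -0.1, -2.5]
grip_width: 0.355
grip_force: 60.0
```

```bash
python3 - <<'E'
from h import *
s=read_state();im=save('wrist','w5');np.save('s5.npy',s,allow_pickle=True);print(s['t'],s['tcp_pos'],s['ee_rot'],s['grip_width'],s['ft_force'])
print('bore pred',proj(s['tcp_pos']+s['ee_rot']@[0,0,-.025],s),'pocket',proj([.5766,.0022,.082],s),'chuck',proj([.5743,.0664,.123],s))
E
```

```text
12.6833 [0.5735 0.0027 0.1502] [[-0.0362  0.9993  0.0047]
 [ 0.9993  0.0362  0.0001]
 [-0.      0.0047 -1.    ]] 0.3551816503941034 [-0.1016 -0.0907 -2.4631]
bore pred [316.5746 344.6716] pocket [321.4168 258.1706] chuck [323.2406 161.6931]
```

View pics/w5.png

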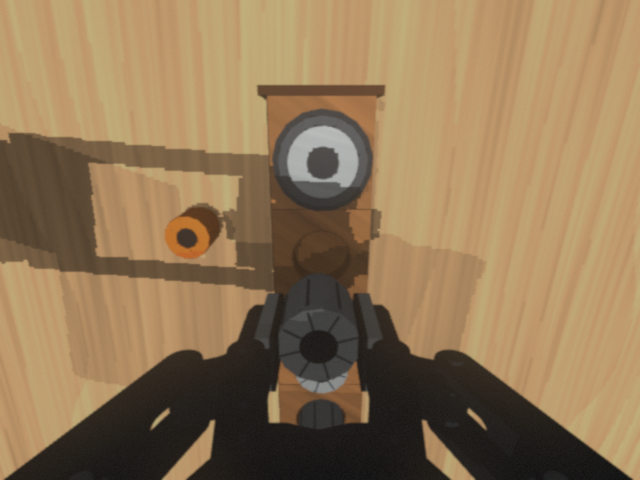

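Held bore is at (319,346), the chuck's bore at (323,162) as predicted, and the pocket at (321,256). I'll shift 2.5 mm in x and insert.

arm_command([
  {"offset": [-0.0003, 0.0025, 0], "dr": [0.004, 0, 0], "claw": -1},
  {"offset": [0, 0, 0.025], "dr": [0, 0, 0], "claw": -1},
  {"offset": [0, 0, 0.016], "dr": [0, 0, 0], "claw": -1},
  {"offset": [0, 0, 0.006], "dr": [0, 0, 0], "claw": -1},
  {"offset": [0, 0, 0.004], "dr": [0, 0, 0], "claw": -1},
  {"offset": [0, 0, 0.003], "dr": [0, 0, 0], "claw": -1},
  {"offset": [0, 0, 0], "dr": [0, 0, 0], "claw": -1},
  {"offset": [0, 0, 0], "dr": [0, 0, 0], "claw": -1},
])

```text
t: 13.4
tcp_pos: [0.5769, 0.0017, 0.0962]
ee_rot: [[-0.035, 0.999, 0.001], [0.999, 0.035, -0.0], [-0.0, 0.001, -1.0]]
ft_force: [0.0, 0.6, -1.4]
grip_width: 0.359
grip_force: 60.0
```

arm_command([
  {"offset": [0, 0, 0.003], "dr": [0, 0, 0], "claw": -1},
  {"offset": [0, 0, 0.003], "dr": [0, 0, 0], "claw": -1},
  {"offset": [0, 0, 0.002], "dr": [0, 0, 0], "claw": -1},
  {"offset": [0, 0, 0.002], "dr": [0, 0, 0], "claw": -1},
  {"offset": [0, 0, 0], "dr": [0, 0, 0], "claw": -1},
  {"offset": [0, 0, 0], "dr": [0, 0, 0], "claw": -1},
  {"offset": [0, 0, 0], "dr": [0, 0, 0], "claw": -1},
  {"offset": [0, 0, 0], "dr": [0, 0, 0], "claw": -1},
])

```text
t: 14.07
tcp_pos: [0.5764, 0.0017, 0.0857]
ee_rot: [[-0.035, 0.999, 0.0], [0.999, 0.035, -0.0], [-0.0, 0.0, -1.0]]
ft_force: [0.5, 0.4, -1.2]
grip_width: 0.353
grip_force: 60.0
```

arm_command([
  {"offset": [0, 0, 0.001], "dr": [0, 0, 0], "claw": -1},
  {"offset": [0, 0, 0.0008], "dr": [0, 0, 0], "claw": -1},
  {"offset": [0, 0, 0.0004], "dr": [0, 0, 0], "claw": -1},
  {"offset": [0, 0, 0], "dr": [0, 0, 0], "claw": -1},
  {"offset": [0, 0, 0], "dr": [0, 0, 0], "claw": -1},
  {"offset": [0, 0, 0], "dr": [0, 0, 0], "claw": -1},
  {"offset": [0, 0, 0], "dr": [0, 0, 0], "claw": -1},
  {"offset": [0, 0, 0], "dr": [0, 0, 0], "claw": -1},
])

```text
t: 14.73
tcp_pos: [0.5766, 0.0017, 0.0844]
ee_rot: [[-0.035, 0.999, 0.001], [0.999, 0.035, -0.0], [-0.0, 0.001, -1.0]]
ft_force: [-1.6, 0.4, 5.8]
grip_width: 0.356
grip_force: 60.8
```

arm_command([
  {"offset": [0, 0, 0], "dr": [0, 0, 0], "claw": -0.3},
  {"offset": [0, 0, 0], "dr": [0, 0, 0], "claw": 0},
  {"offset": [0, 0, 0], "dr": [0, 0, 0], "claw": 0.3},
  {"offset": [0, 0, 0], "dr": [0, 0, 0], "claw": 0.6},
  {"offset": [0, 0, -0.004], "dr": [0, 0, 0], "claw": 1},
  {"offset": [0, 0, -0.015], "dr": [0, 0, 0], "claw": 1},
  {"offset": [0, 0, -0.03], "dr": [0, 0, 0], "claw": 1},
  {"offset": [0, 0, -0.035], "dr": [0, 0, 0], "claw": 1},
])

```text
t: 15.4
tcp_pos: [0.5744, 0.0018, 0.1662]
ee_rot: [[-0.035, 0.999, -0.006], [0.999, 0.035, 0.0], [0.001, -0.006, -1.0]]
ft_force: [0.8, -0.1, 0.7]
grip_width: 0.997
grip_force: 0.0
```

arm_command([
  {"offset": [-0.01, 0, -0.03], "dr": [0, 0, 0], "claw": 1},
  {"offset": [-0.03, 0, -0.02], "dr": [0, 0, 0], "claw": 1},
  {"offset": [-0.03, 0, -0.01], "dr": [0, 0, 0], "claw": 1},
  {"offset": [0, 0, 0], "dr": [0, 0, 0], "claw": 1},
  {"offset": [0, 0, 0], "dr": [0, 0, 0], "claw": 1},
  {"offset": [0, 0, 0], "dr": [0, 0, 0], "claw": 1},
  {"offset": [0, 0, 0], "dr": [0, 0, 0], "claw": 1},
  {"offset": [0, 0, 0], "dr": [0, 0, 0], "claw": 1},
])

```text
t: 16.07
tcp_pos: [0.578, -0.0671, 0.2263]
ee_rot: [[-0.036, 0.999, -0.002], [0.999, 0.036, 0.001], [0.001, -0.002, -1.0]]
ft_force: [0.3, 0.8, 1.0]
grip_width: 1.001
grip_force: 0.0
```

```bash
python3 - <<'E'
from h import *
s=read_state();a=save('wrist','w6');b=save('scene','s6');np.save('s6.npy',s,allow_pickle=True);print(s['t'],s['tcp_pos'],s['ee_rot'])
for n,P in dict(chuck=[.5743,.0664,.123],p1=[.5766,.0022,.109],c2=[.5788,-.062,.109],p2=[.5811,-.1261,.109],c4=[.5835,-.19,.109]).items(): print(n,proj(P,s).round(1))
cv2.imwrite('pics/m6.png',np.hstack([cv2.resize(a[:,150:490],(425,600)),cv2.resize(b[200:340,180:360],None,fx=2,fy=2,interpolation=cv2.INTER_CUBIC)[:600,:] if 0 else cv2.resize(b[200:420,200:337],(374,600))])[:,:,::-1])
E
```

```text
16.0667 [ 0.578  -0.0671  0.2263] [[-0.036   0.9993 -0.0022]
 [ 0.9994  0.036   0.0008]
 [ 0.0009 -0.0022 -1.    ]]
chuck [319.3  31.2]
p1 [319.1 139.6]
c2 [318.8 227.6]
p2 [318.7 303.4]
c4 [318.7 369.2]
```

View pics/m6.png

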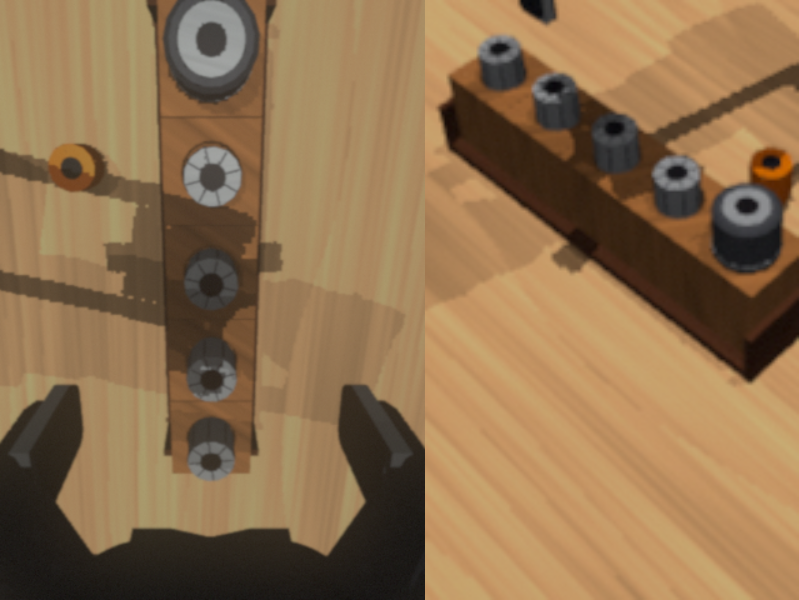

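Both placed collets stand at the same height as the seated ones, each on its predicted pixel. The chuck is at (319,32) as predicted, so I'll grasp the nut next.

arm_command([
  {"offset": [0.03, 0, 0], "dr": [-0.002, 0, 0], "claw": 1},
  {"offset": [0.037, 0, 0], "dr": [0, 0, 0], "claw": 1},
  {"offset": [0.037, 0.001, 0], "dr": [0, 0, 0], "claw": 1},
  {"offset": [0.0295, 0, 0.01], "dr": [0, 0, 0], "claw": 1},
  {"offset": [0, 0, 0.035], "dr": [0, 0, 0], "claw": 1},
  {"offset": [0, 0, 0.035], "dr": [0, 0, 0], "claw": 1},
  {"offset": [0, 0, 0], "dr": [0, 0, 0], "claw": 1},
  {"offset": [0, 0, 0], "dr": [0, 0, 0], "claw": 1},
])

```text
t: 16.83
tcp_pos: [0.5732, 0.0658, 0.1455]
ee_rot: [[-0.036, 0.999, -0.004], [0.999, 0.036, -0.0], [-0.0, -0.004, -1.0]]
ft_force: [0.6, 0.4, 0.7]
grip_width: 0.997
grip_force: 0.0
```

```bash
python3 - <<'E'
from h import *
s=read_state();print(s['tcp_pos'],s['ee_rot']); plan([.5743,.0664,.087],Rdown(1.6066),4)
E
```

```text
[0.5732 0.0658 0.1455] [[-0.0361  0.9993 -0.004 ]
 [ 0.9993  0.0361 -0.0002]
 [-0.     -0.004  -1.    ]]
dr [-0.001, 0.0, 0.0001] total [0.0005 0.0014 0.0585]
[[0.0001, 0.0003, 0.0146], [0.0001, 0.0003, 0.0146], [0.0001, 0.0003, 0.0146], [0.0001, 0.0003, 0.0146]]
```

arm_command([
  {"offset": [0.0005, 0.001, 0.02], "dr": [-0.003, 0, 0], "claw": 1},
  {"offset": [0, 0, 0.02], "dr": [0, 0, 0], "claw": 1},
  {"offset": [0, 0, 0.012], "dr": [0, 0, 0], "claw": 1},
  {"offset": [0, 0, 0.0065], "dr": [0, 0, 0], "claw": 1},
  {"offset": [0, 0, 0], "dr": [0, 0, 0], "claw": 0.2},
  {"offset": [0, 0, 0], "dr": [0, 0, 0], "claw": -1},
  {"offset": [0, 0, 0], "dr": [0, 0, 0], "claw": -1},
  {"offset": [0, 0, 0], "dr": [0, 0, 0], "claw": -1},
])

```text
t: 17.5
tcp_pos: [0.5754, 0.0656, 0.0907]
ee_rot: [[-0.035, 0.999, 0.004], [0.999, 0.035, -0.0], [-0.0, 0.004, -1.0]]
ft_force: [-5.0, -1.0, 8.6]
grip_width: 0.546
grip_force: 63.5
```

arm_command([
  {"offset": [0, 0, 0], "dr": [0, 0, 0], "claw": -1},
  {"offset": [0, 0, 0], "dr": [0, 0, 0], "claw": -1},
  {"offset": [0, 0, 0], "dr": [0, 0, 0], "claw": -1},
  {"offset": [0, 0, 0], "dr": [0, 0, 0], "claw": -1},
  {"offset": [0, 0, 0], "dr": [0, 0, 0], "claw": -1},
  {"offset": [0, 0, 0], "dr": [0, 0, 0], "claw": -1},
  {"offset": [0, 0, 0], "dr": [0, 0, 0], "claw": -1},
  {"offset": [0, 0, 0], "dr": [0, 0, 0], "claw": -1},
])

```text
t: 18.17
tcp_pos: [0.5754, 0.0656, 0.0907]
ee_rot: [[-0.035, 0.999, 0.004], [0.999, 0.035, -0.0], [-0.0, 0.004, -1.0]]
ft_force: [-5.1, -1.7, 7.5]
grip_width: 0.542
grip_force: 63.5
```

arm_command([
  {"offset": [0, 0, -0.003], "dr": [0, 0, 0], "claw": -1},
  {"offset": [0, 0, -0.006], "dr": [0, 0, 0], "claw": -1},
  {"offset": [0, 0, -0.01], "dr": [0, 0, 0], "claw": -1},
  {"offset": [0, 0, -0.012], "dr": [0, 0, 0], "claw": -1},
  {"offset": [0, 0, -0.012], "dr": [0, 0, 0], "claw": -1},
  {"offset": [0, 0, -0.012], "dr": [0, 0, 0], "claw": -1},
  {"offset": [0, 0, -0.01], "dr": [0, 0, 0], "claw": -1},
  {"offset": [0, 0, -0.01], "dr": [0, 0, 0], "claw": -1},
])

```text
t: 18.83
tcp_pos: [0.5765, 0.0658, 0.1652]
ee_rot: [[-0.035, 0.999, 0.006], [0.999, 0.035, 0.0], [0.0, 0.006, -1.0]]
ft_force: [-0.4, 0.2, -5.0]
grip_width: 0.543
grip_force: 62.8
```

arm_command([
  {"offset": [0, 0, -0.02], "dr": [0, 0, 0], "claw": -1},
  {"offset": [0, 0, -0.03], "dr": [0, 0, 0], "claw": -1},
  {"offset": [0, 0, -0.035], "dr": [0, 0, 0], "claw": -1},
  {"offset": [0, 0, -0.035], "dr": [0, 0, 0], "claw": -1},
  {"offset": [0, 0.01, -0.035], "dr": [0, 0, 0], "claw": -1},
  {"offset": [0, 0.02, -0.02], "dr": [0, 0, 0], "claw": -1},
  {"offset": [0, 0.02, -0.01], "dr": [0, 0, 0], "claw": -1},
  {"offset": [0, 0.01, 0], "dr": [0, 0, 0], "claw": -1},
])

```text
t: 19.5
tcp_pos: [0.6387, 0.0679, 0.3535]
ee_rot: [[-0.035, 0.999, 0.014], [0.999, 0.035, 0.001], [0.0, 0.014, -1.0]]
ft_force: [1.0, 0.7, -4.0]
grip_width: 0.544
grip_force: 63.4
```

arm_command([
  {"offset": [0, 0, 0], "dr": [-0.04, 0, 0], "claw": -1},
  {"offset": [0, 0, 0], "dr": [-0.08, 0, 0], "claw": -1},
  {"offset": [0, 0, 0], "dr": [-0.08, 0, 0], "claw": -1},
  {"offset": [0, 0, 0], "dr": [-0.08, 0, 0], "claw": -1},
  {"offset": [0, 0, 0], "dr": [-0.08, 0, 0], "claw": -1},
  {"offset": [0, 0, 0], "dr": [-0.08, 0, 0], "claw": -1},
  {"offset": [0, 0, 0], "dr": [-0.08, 0, 0], "claw": -1},
  {"offset": [0, 0, 0], "dr": [-0.08, 0, 0], "claw": -1},
])

```text
t: 20.17
tcp_pos: [0.6325, 0.0678, 0.3467]
ee_rot: [[-0.035, 0.823, 0.567], [0.999, 0.029, 0.02], [0.0, 0.567, -0.824]]
ft_force: [1.4, -0.3, -6.3]
grip_width: 0.543
grip_force: 63.9
```

```bash
python3 -c "
from h import *
s=read_state();print(s)"
```

```text
{'t': 20.1667, 'joint_positions': array([ 0.043 ,  0.0549,  1.7041, -0.0064,  0.7796,  0.0111]), 'joint_velocities': array([ 0.0043, -0.3167,  0.8521, -0.0181, -1.4852,  0.0193]), 'effort': array([  0.0661, -35.8928, -34.0782,  -0.0078,  -2.8303,  -0.0262]), 'tcp_pos': array([0.6325, 0.0678, 0.3467]), 'ee_rot': array([[-0.035 ,  0.8232,  0.5667],
       [ 0.9994,  0.0288,  0.0199],
       [ 0.    ,  0.5671, -0.8237]]), 'ft_force': array([ 1.3921, -0.2936, -6.2778]), 'torque': array([0.0273, 0.7846, 0.0023]), 'grip_force': 63.85748904955108, 'grip_width': 0.5425780096450454}
```

arm_command([
  {"offset": [0, 0.016, -0.008], "dr": [-0.03, 0, 0], "claw": -1},
  {"offset": [0, 0.018, -0.008], "dr": [-0.06, 0, 0], "claw": -1},
  {"offset": [0, 0.018, -0.006], "dr": [-0.07, 0, 0], "claw": -1},
  {"offset": [0, 0.018, -0.005], "dr": [-0.07, 0, 0], "claw": -1},
  {"offset": [0, 0.018, -0.004], "dr": [-0.07, 0, 0], "claw": -1},
  {"offset": [0, 0.014, -0.002], "dr": [-0.05, 0, 0], "claw": -1},
  {"offset": [0, 0, 0], "dr": [-0.02, 0, 0], "claw": -1},
  {"offset": [0, 0, 0], "dr": [0, 0, 0], "claw": -1},
])

```text
t: 20.83
tcp_pos: [0.6876, 0.0697, 0.4394]
ee_rot: [[-0.035, 0.567, 0.823], [0.999, 0.02, 0.029], [-0.0, 0.824, -0.567]]
ft_force: [-0.2, -1.2, -6.4]
grip_width: 0.539
grip_force: 64.4
```

arm_command([
  {"offset": [0, 0, 0], "dr": [0, 0, 0], "claw": -1},
  {"offset": [0, 0, 0], "dr": [0, 0, 0], "claw": -1},
  {"offset": [0, 0, 0], "dr": [0, 0, 0], "claw": -1},
  {"offset": [0, 0, 0], "dr": [0, 0, 0], "claw": -1},
  {"offset": [0, 0, 0], "dr": [0, 0, 0], "claw": -1},
  {"offset": [0, 0, 0], "dr": [0, 0, 0], "claw": -1},
  {"offset": [0, 0, 0], "dr": [0, 0, 0], "claw": -1},
  {"offset": [0, 0, 0], "dr": [0, 0, 0], "claw": -1},
])

```text
t: 21.5
tcp_pos: [0.6891, 0.0697, 0.4425]
ee_rot: [[-0.035, 0.561, 0.827], [0.999, 0.02, 0.029], [0.0, 0.828, -0.561]]
ft_force: [-0.4, -0.0, -6.1]
grip_width: 0.546
grip_force: 64.4
```

```bash
python3 - <<'E'
from h import *
s=read_state();a=save('wrist','w9');b=save('scene','s9');print(s['t'],s['tcp_pos'],s['joint_positions'],s['joint_velocities'],'tilt',np.degrees(np.arccos(-s['ee_rot'][2,2])),s['grip_width'],s['grip_force'],s['ft_force'])
cv2.imwrite('pics/m9.png',np.vstack([cv2.resize(a,(400,300)),cv2.resize(b,(400,300))])[:,:,::-1])
E
```

```text
21.5 [0.6891 0.0697 0.4425] [ 0.0437 -0.005   1.7708 -0.0186  0.4009  0.0221] [-0.0006 -0.0012 -0.0009 -0.0002 -0.0018 -0.0012] tilt 55.85818139421619 0.5463976802756072 64.38976745134823 [-0.3803 -0.0405 -6.0522]
```

View pics/m9.png

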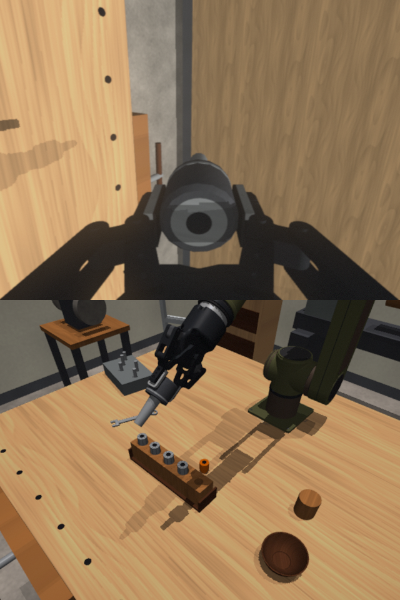

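The chuck is held firmly at about a 56° lean, well above the rack. All four collets are seated, and the bowl, blank and orange piece are where they were. I'll hand it in.

```bash
python3 -c "
from cell import *
print(job_done())"
```

```text
the job is handed in; nothing more can be done
None
```

The job is handed in at about 21.5 s of the 58 s allowed: both spare collets are seated fully home in the two empty pockets, and the chuck is drawn and held steady at about 56° lean, well over 5 cm above the rack's blocks.

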